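# Shut and bolt the brass lantern door

### The job

The little glazed door of the unfinished brass lantern stands open. Push the door fully shut from outside with the fingertips, without slamming it, and then push the bolt's upright tab fully across so that the bolt bars the door. Only push: do not grip the door or the tab, and leave the loose things around the lantern where they are.

Things in the scene. Friction and masses are not known exactly. Their poses are not given: they have to be found in the camera images.
- lantern: Open roofless brass lantern frame, 200 x 200 x 250 mm high, on a 260 x 260 x 18 mm plywood board; all fixed. Origin: centre of the board's underside, on the bench. z up; -x is its front (door and bolt, towards the robot). mm in the other entries are in this frame. A fixed brass stile (y -100 to -60) stands right of the doorway, front face at x = -111.
- door (a joint): Door angle, rad: 0 shut flush (hard stop), grows as it swings out to -x, at most 1.5. Upright hinge at x -106, y +90. Brass rim with clear pane, 148 mm wide, 10 mm thick (5 mm either side of the hinge axis), heights 40 to 235 mm; shut it covers y +90 to -58, outer face at x -111. Stiff: stays where left; about 1 N at the push point moves it.
- door_hinge (a point): Point on the hinge axis at the height of the door's top edge (235 mm above the bench).
- door_push (a point): Point on the door's outer face, 100 mm from the hinge axis and 10 mm below the door's top edge; it moves with the door. The outer face's normal is -x of the lantern when shut and turns with the door. The door's free edge is 48 mm farther from the hinge.
- door_back: The inner layer of the door (the 4 mm towards the inside of the lantern), moves with it; origin on the hinge axis at the door's lower edge. Fingers on this side mean that the door is gripped or pulled.
- bolt (a joint): Travel of the steel slide bolt in m: 0 fully drawn back, grows as the bolt slides towards the lantern's +y, 0.022 fully home (hard stop). Past about 0.004 its tip begins to lie in front of the door. About 2 N of friction, no spring.
- tab_push (a point): Centre of the -y face of the bolt's upright tab, the face to push; moves with it. 273 mm above the bench; at travel 0 at x -117, y -105. Tab 10 mm (x) by 14 mm (y), top at 285 mm, 35 mm above the frame: fingertips 255 to 280 mm high meet only the tab. The bolt bar below (x -122 to -112, 215 to 229 mm high) lies in front of the stile.
- tab_back: Thin layer over the tab's +y face and the rear 8 mm of its +x face (the far sides); origin as the bolt: underside of the bolt bar below the tab's centre. Fingers on these sides mean that the tab is gripped.
- collar: Loose brass tube collar standing upright, 58 mm across, 65 mm high, beside the lantern on the bolt's side. Origin: centre of underside. Leave alone.
- finial: Loose turned copper finial standing upright, 42 mm across, 64 mm high, ahead of the lantern on the bolt's side, clear of the door's swing. Origin: centre of underside. Leave alone.
- mallet: Loose hammer lying on the bench at the lantern's +y side, handle along its x, under 300 mm long and 60 mm high. Leave alone.

How it is judged (in metres and radians):
On the way, in this order (a step that is already met when the one before it is completed fails the run):
1. the door is shut flush, the bolt still drawn back (value of joint door below 0.035 rad and value of joint bolt below 0.012 m), for 0.1 s.
2. the bolt is across the shut door (value of joint bolt above 0.018 m and value of joint door below 0.035 rad), for 0.2 s.
At the end, for the whole second after the job is handed in: The door is shut to within 0.035 rad (5 mm at its free edge), the bolt is at least 18 mm of its 22 mm across, and collar, finial and mallet are within 15 mm of where they were (all of step 2 and distance of each of collar, finial, mallet from where it was at the start of the episode below 0.015 m); the robot touches nothing.
It fails at once if the bolt was pushed across while the door was open (value of joint bolt above 0.012 m and value of joint door above 0.06 rad).
It fails at once if the door was slammed (faster than 4 rad/s) (velocity of joint door below -4 rad/s).
It fails at once if the door was gripped or pulled from its inner side (over 3 N) (contact force between the fingers and door_back above 3 N).
It fails at once if the bolt's tab was gripped (fingers on its far sides, over 3 N) (contact force between the fingers and tab_back above 3 N).
It fails at once if a loose thing was lifted, carried or pushed away (over 15 mm) (distance of any of collar, finial, mallet from where it was at the start of the episode above 0.015 m).
It also fails if it takes over 48 s, if anything falls off the work surface, if the arm or the gripper's body presses on something with over 40 N, if the wrist force passes 120 N, or if a joint passes its speed limit or range.

### The arm

A 6-joint arm with a two-finger parallel gripper is mounted at the origin on the work surface. World frame = base frame: x ahead of the robot, y to its left, z up, the work surface at z = 0. Lengths are in mm, angles in rad, forces in N, time in s.
With the tool pointing down it reaches from about 350 to 975 mm from the base axis. Payload 7.1 kg.
Tool frame: the origin (TCP) lies on the front face of the gripper's body, between the roots of the fingers; the fingertips stand 80 mm ahead of it and the grasp point (between the pads) lies 61 mm ahead of it (env.tips_ahead is the distance from the TCP to the fingertips, in mm); z points along the fingers, y is the line along which they close (so a half turn about z gives the same grasp; the last joint's range is limited). The gripper opens to 88 mm and grips with 3 to 60 N. Pads are 20 mm wide; open, the fingers measure 115 mm over their backs; the gripper's body (75 mm by 178 mm) begins 61 mm behind the grasp point.
Start: joints at [1.278, 0.423, 1.63, -0, 1.089, -0.019], TCP at [168.963, 601.712, 302.675] pointing down, gripper open.
Joint ranges: [-3, 3], [-0.9, 2.11], [0.09, 2.58], [-1.31, 4.45], [0.11, 2.69], [-2.54, 2.54]. Speed limits (rad/s): [2.39, 2.39, 3.01, 3.14, 3.14, 3.14].

### API

Orientations are given as a unit quaternion [x, y, z, w].
In Python, from station import env, set_gripper, viewer, workorder gives the robot as it stands. Calls block until the motion is done:
- env.reach(position, orientation): joint-space move of the TCP to a pose.
- env.move_l(position, rot=None, rate=150, f_stop=None): straight line of the TCP; rot=None keeps the orientation; rate is the mean speed in mm/s. With f_stop (N) it stops when the force on the tool has changed by that much, and returns True; else False.
- env.move_joints(angles): joint-space move.
- set_gripper(opening): finger opening in mm; the grip force is fixed at half the most; returns when the fingers have stopped.
- env.hold(seconds).
- env.ik(position, orientation): joint angles nearest the present ones, or None.
- env.read_state(): the state.
- viewer.camera(name): name is "scene" or "side" or "wrist"; returns the picture (400x640x3 uint8, blue, green, red); there is no depth.
- viewer.camera_params(name): a dict with "fx", "fy", "cx", "cy" (pixels), "pose" (4x4, takes a point from camera to world coordinates); the wrist camera has in their place "tool_from_camera" (4x4, takes a point from camera to tool coordinates, whose origin is the TCP and whose axes are the flange's). Camera axes: x right, y up, looking along -z (the intrinsics and any distortion apply to the point x, -y, -z); pixel columns grow to the right and rows downward; lengths in mm; the calibration is good to about 2 mm. A picture is of the moment at which its call begins: read the wrist's pose just before it. camera_params takes no time and is no camera call.
A pose or a line that the arm cannot do raises env.IKError and nothing moves.
- workorder.sign_off(): hands the job in; it is judged then, once.
The state is a dict: "time_s": time; "qpos": joint angles; "dq": joint speeds; "tau": joint torques, N m; "tool_pos": TCP position; "orientation": TCP orientation; "force": force on the tool from outside, world axes, zero at the start; "wrist_torque": the same for the moment, N m; "width": finger opening in mm; "grip_force": force on a finger pad.
Only numpy, scipy, OpenCV 4.12 (cv2) and the standard library are available. Lean on these libraries where they do the work, as an engineer would, in place of code of your own. Each camera call takes 0.05 s, during which the arm holds its last target. There are 200 camera calls.

## Working session

There is one attempt and no reset: what is moved stays moved. The work goes in short steps, each a Python script; the robot and the scene stay as the last script left them, time stands still between calls to the robot, and variables do not carry over. Pictures are saved under pics/ and viewed, at most 10 in all, crops included, and the job is handed in when it is done.

```bash
mkdir -p pics; ls; python3 - <<'E'
from station import env, viewer
import cv2
for n in ("scene","side"):
    cv2.imwrite(f"pics/{n}0.png",viewer.camera(n)); p=viewer.camera_params(n); print(n,p)
print(viewer.camera_params("wrist")); s=env.read_state();print(s)
E
```

```text
pics
scene {'fx': 362.3777165336489, 'fy': 362.3777165336489, 'cx': 322.4198166263957, 'cy': 203.76610280893777, 'pose': array([[ 8.13771492e-01, -4.84039702e-01,  3.21685445e-01,
         8.47224103e+02],
       [ 5.81135958e-01,  6.84879694e-01, -4.39568884e-01,
        -3.56122672e+02],
       [-7.54703740e-03,  5.44651606e-01,  8.38628446e-01,
         8.37904793e+02],
       [ 0.00000000e+00,  0.00000000e+00,  0.00000000e+00,
         1.00000000e+00]])}
side {'fx': 473.2800084493484, 'fy': 473.2800084493484, 'cx': 314.1582280579105, 'cy': 205.15611289473654, 'pose': array([[ 8.25496560e-01,  3.42593488e-01, -4.48536656e-01,
         1.99127233e+02],
       [-5.64001471e-01,  4.70588176e-01, -6.78564005e-01,
        -5.95450422e+02],
       [-2.13955631e-02,  8.13127586e-01,  5.81692152e-01,
         6.68814353e+02],
       [ 0.00000000e+00,  0.00000000e+00,  0.00000000e+00,
         1.00000000e+00]])}
{'fx': 296.47815486981676, 'fy': 296.47815486981676, 'cx': 316.1273383829818, 'cy': 198.77644921118096, 'tool_from_camera': array([[-5.75317894e-04,  9.63789697e-01,  2.66662874e-0
[... 272 characters left out ...]
00000e+00]])}
{'time_s': 0.1, 'qpos': array([ 1.27799704e+00,  4.23751478e-01,  1.63056822e+00, -2.49788817e-05,
        1.08865807e+00, -1.90078321e-02]), 'dq': array([-0.00098023, -0.00296954, -0.00351234,  0.00192235,  0.00110838,
       -0.0003865 ]), 'tau': array([-2.32211937e-05, -5.45617318e+01, -2.74324715e+01,  6.44428516e-02,
        1.89601060e-02, -5.61217121e-05]), 'tool_pos': array([168.86336703, 601.35571181, 302.00528071]), 'orientation': array([ 1.36462768e-01,  9.90644958e-01, -6.85871401e-04, -9.66071331e-05]), 'force': array([0.0089281 , 0.47487383, 0.61549176]), 'wrist_torque': array([-0.00756653,  0.02262967, -0.02097135]), 'grip_force': 0.0, 'width': 87.79098272809965}
```

View pics/scene0.png

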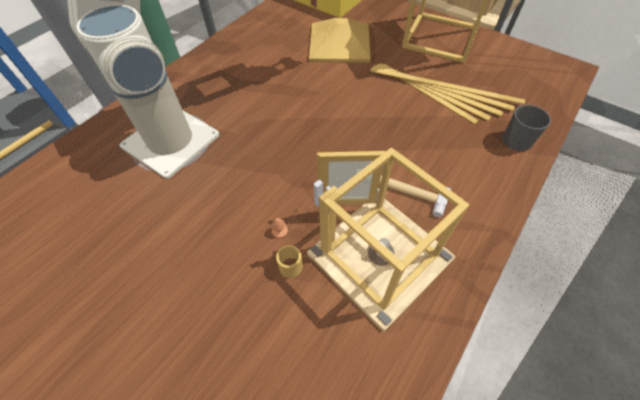

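View pics/side0.png

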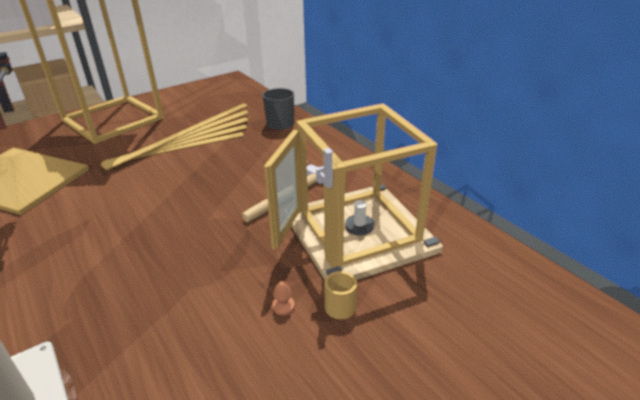

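```bash
python3 - <<'E'
import cv2
for n,(x,y,w,h) in {"scene":(300,140,175,132),"side":(255,95,190,142)}.items():
    c=cv2.imread(f"pics/{n}0.png")[y:y+h,x:x+w]
    cv2.imwrite(f"pics/{n}c.png",cv2.resize(c,None,fx=4,fy=4,interpolation=cv2.INTER_CUBIC))
E
```

```text
(no output)
```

View pics/scenec.png

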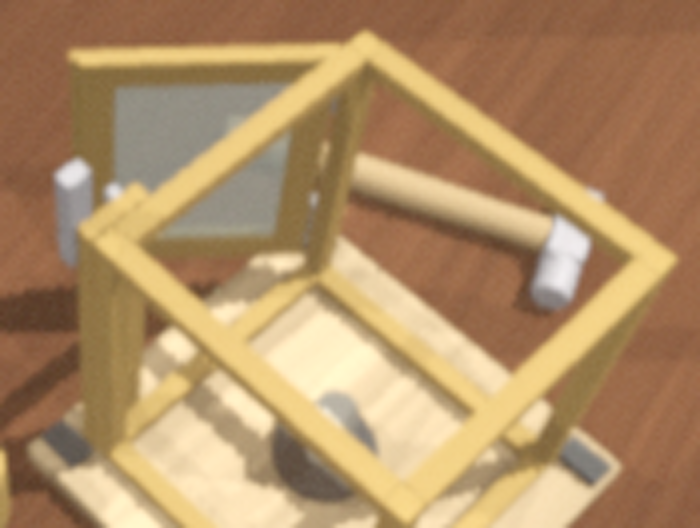

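View pics/sidec.png

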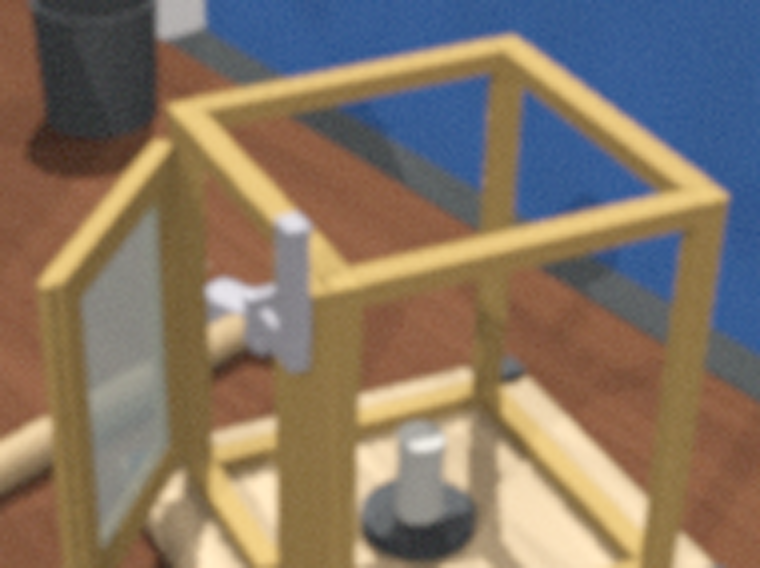

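Scene crop: frame top corners at full-image px (391,148) hinge side, (469,204) and (401,269), door free top corner (318,154), tab top (318,182). Side: top corners (299,121), (383,104), (437,144), door free top (265,166), tab top (328,150).

```bash
cat > h.py <<'E'
import numpy as np
from station import env, viewer, set_gripper
from scipy.spatial.transform import Rotation as R
def ray(n,uv):
    p=viewer.camera_params(n); T=p["pose"]
    d=T[:3,:3]@np.array([(uv[0]-p["cx"])/p["fx"],-(uv[1]-p["cy"])/p["fy"],-1.]); return T[:3,3],d
def plane(n,uv,z):
    o,d=ray(n,uv); return o+d*(z-o[2])/d[2]
def full(n,c):
    x,y={"scene":(300,140),"side":(255,95)}[n]; return (x+(c[0]+.5)/4-.5,y+(c[1]+.5)/4-.5)
E
python3 - <<'E'
from h import *
np.set_printoptions(precision=1,suppress=True)
pts={"FL":(250,(366,32),(172,103)),"BL":(250,(676,258),(512,35)),"BR":(250,(405,518),(728,195)),"tabtop":(285,(73,168),(292,220)),"doorfree":(235,(70,57),(42,287))}
W={}
for k,(z,a,b) in pts.items():
    (o,d),(q,e)=ray("scene",full("scene",a)),ray("side",full("side",b))
    s=np.linalg.lstsq(np.c_[d,-e],q-o,rcond=None)[0]
    P,Q=plane("scene",full("scene",a),z),plane("side",full("side",b),z); W[k]=(P+Q)/2
    print(k,P,Q,"tri",(o+d*s[0]+q+e*s[1])/2,np.linalg.norm(o+d*s[0]-q-e*s[1]))
L=np.array([[-100,100],[100,100],[100,-100.]]);M=np.array([W[k][:2] for k in("FL","BL","BR")])
print([np.linalg.norm(M[i]-M[j]) for i,j in((0,1),(1,2),(0,2))])
Lc,Mc=L-L.mean(0),M-M.mean(0); a=np.arctan2((Lc[:,0]*Mc[:,1]-Lc[:,1]*Mc[:,0]).sum(),(Lc*Mc).sum())
A=np.array([[np.cos(a),-np.sin(a)],[np.sin(a),np.cos(a)]]); c=M.mean(0)-A@L.mean(0)
print("yaw",a,"origin",c,"res",(L@A.T+c-M))
for k in("tabtop","doorfree"):
    v=A.T@(W[k][:2]-c);print(k,"in lantern",v)
v=A.T@(W["doorfree"][:2]-c)-[-106,90]; print("r",np.linalg.norm(v),"door angle",np.arctan2(-v[0],-v[1]))
E
```

```text
FL [658.7 154.1 250. ] [662.  157.5 250. ] tri [659.2 152.5 252.4] 0.748661194462364
BL [852.2 113.9 250. ] [854.7 117.9 250. ] tri [851.8 113.7 251.6] 1.793754369584502
BR [810.8 -79.3 250. ] [814.5 -78.3 250. ] tri [811.1 -80.8 252.4] 0.6741968870920989
tabtop [599.  -30.6 285. ] [602.9 -29.7 285. ] tri [600.4 -32.5 287.4] 0.9552495482084117
doorfree [531.2  58.7 235. ] [529.9  60.6 235. ] tri [530.3  60.  234.5] 1.7039592060430113
[np.float64(197.19763638135183), np.float64(198.9317630482664), np.float64(279.72298708992486)]
yaw -0.20741257180973272 origin [736.   38.5] res [[-1.6  1.2]
 [ 1.  -0.1]
 [ 0.6 -1.1]]
tabtop in lantern [-118.  -95.]
doorfree in lantern [-205.4  -21.6]
r 149.44675594005128 door angle 0.7272289650491732
```

```bash
cat >> h.py <<'E'
YAW=-0.2074; C=np.array([736.,38.5]); HALF=10
def w(x,y):  # lantern xy -> world xy
    c,s=np.cos(YAW),np.sin(YAW); return C+[c*x-s*y,s*x+c*y]
def quat(th):
    f=np.pi/2-th+YAW; c,s=np.cos(f),np.sin(f)
    return R.from_matrix(np.array([[-s,c,0],[c,s,0],[0,0,-1]])).as_quat()
def doorpose(th,gap,tipz,r=100):
    d=np.array([-np.sin(th),-np.cos(th)]);n=np.array([-np.cos(th),np.sin(th)])
    p=np.array([-106,90])+r*d+(5+HALF+gap)*n
    return np.r_[w(*p),tipz+80],quat(th)
def st(t=""):
    s=env.read_state(); print(t,round(s["time_s"],2),s["tool_pos"].round(1),"F",s["force"].round(1),round(s["width"],1))
E
python3 - <<'E'
from h import *
import cv2
set_gripper(0); st("closed")
for z in (270,220): 
    p,q=doorpose(.72,40,z)
    env.reach(p,q) if z==270 else env.move_l(p,q)
st("pre")
env.move_l(*doorpose(.72,2,220),rate=60,f_stop=8); st("near")
a,b=viewer.camera("scene")[100:300,240:500],viewer.camera("side")[60:260,200:460]
cv2.imwrite("pics/pre.png",cv2.resize(np.vstack([a,b]),None,fx=1.5,fy=1.5))
E
```

```text
closed 1.44 [169.  601.7 302.7] F [ 0.4 -0.   0.3] 0.1
pre 4.08 [537.9 132.9 300.1] F [-0.4 -0.2  0.4] 0.8
near 4.86 [560.5 101.9 299.8] F [-0.5  0.5  0.2] 0.5
```

View pics/pre.png

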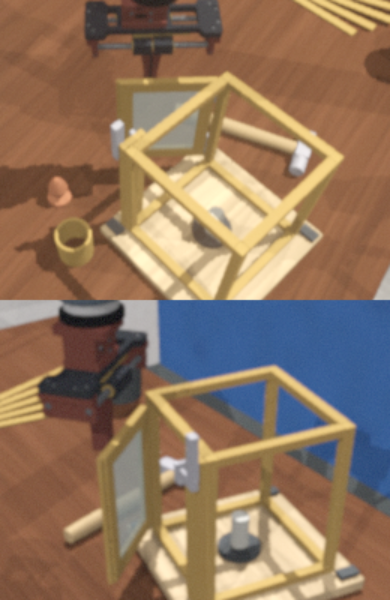

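The picture shows the closed fingers just outside the door's outer face (finger at (150,65), door top edge at (150,82) in the upper panel). Nothing has moved. Next I push along the arc.

```bash
python3 - <<'E'
from h import *
import cv2
for th in (.6,.48,.36,.24,.14,.08):
    hit=env.move_l(*doorpose(th,0,220),rate=50,f_stop=12); st((th,hit))
    if hit: break
else:
    hit=env.move_l(*doorpose(0,-8,220),rate=15,f_stop=8); st(("final",hit))
    env.hold(.3); st("held")
a,b=viewer.camera("scene")[100:300,240:500],viewer.camera("side")[60:260,200:460]
cv2.imwrite("pics/shut.png",cv2.resize(np.vstack([a,b]),None,fx=1.5,fy=1.5))
E
```

```text
(0.6, False) 5.39 [568.1  90.3 300. ] F [0.1 0.5 0.3] 0.5
(0.48, False) 5.78 [575.7  80.8 300. ] F [ 0.1  0.2 -0.1] 0.2
(0.36, False) 6.17 [584.3  72.3 300. ] F [-0.  -0.4 -0. ] 0.4
(0.24, False) 6.57 [593.9  64.9 300. ] F [ 0.7 -0.1  0.5] 1.0
(0.14, False) 6.92 [602.5  59.6 300. ] F [ 0.7  0.2 -0.4] 0.8
(0.08, False) 7.19 [607.9  56.9 300. ] F [0.1 1.1 0.5] 0.7
('final', True) 7.78 [613.5  54.8 299.5] F [ 0.4 -1.2  0.1] 0.3
held 8.07 [613.   54.8 299. ] F [-0.  -0.6 -0.1] 0.6
```

View pics/shut.png

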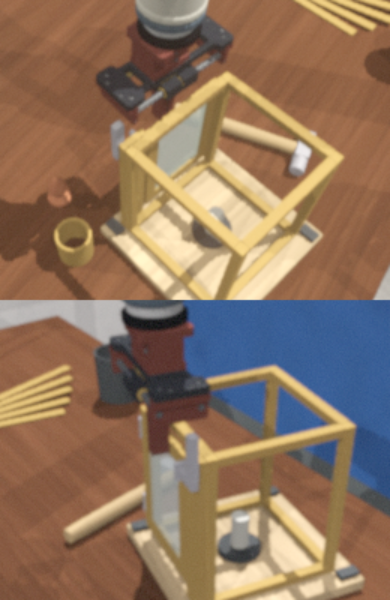

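The door looks nearly flush. The stop came 2 mm short of nominal with little force, so I'll press on until there is a firm contact.

```bash
python3 - <<'E'
from h import *
for g in (0,-1,-2,-3,-4,-5,-6,-7,-8):
    hit=env.move_l(*doorpose(0,g,220),rate=10,f_stop=15); env.hold(.15); st((g,hit))
    s=env.read_state()
    if hit or np.linalg.norm(s["force"][:2])>8: break
E
```

```text
(0, False) 8.78 [613.9  54.  299.3] F [-5.9  2.1  1.4] 0.4
(-1, False) 9.18 [614.1  54.  299.3] F [-10.8   3.    3.4] 0.3
```

The hard stop is reached: force rises to 11 N and the position stalls, so the door is shut. Next I back off, go round to the tab's -y side and push.

```bash
python3 - <<'E'
from h import *
import cv2
q=quat(0)
env.move_l(*doorpose(0,40,220),rate=60)
env.move_l(*doorpose(0,40,310),rate=150)
T=lambda y,z: np.r_[w(-118,y),z+80]
env.reach(T(-155,310),q); env.move_l(T(-155,265),q,rate=100); st("pre")
a,b=viewer.camera("scene")[100:300,240:500],viewer.camera("side")[60:260,200:460]
cv2.imwrite("pics/tab.png",cv2.resize(np.vstack([a,b]),None,fx=1.5,fy=1.5))
E
```

```text
pre 12.01 [588.8 -88.3 345.2] F [-0.5 -0.7  0.5] 0.3
```

View pics/tab.png

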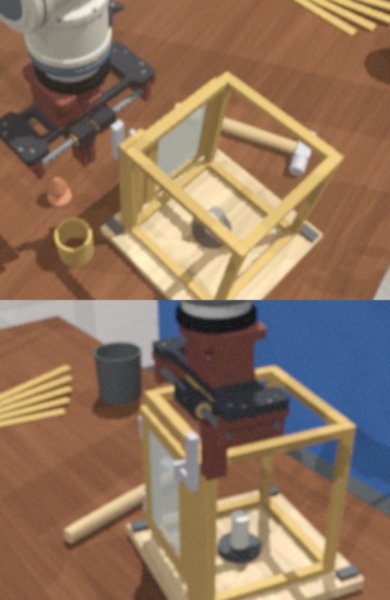

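The door is shut flush, the tab at (117,138) in the upper panel is still drawn back, and the fingers stand on its -y side, in line with it. Now I push.

```bash
python3 - <<'E'
from h import *
import cv2
q=quat(0)
T=lambda y,z: np.r_[w(-118,y),z+80]
L=lambda: (R.from_euler("z",-YAW).as_matrix()[:2,:2]@(env.read_state()["tool_pos"][:2]-C)).round(1)
env.move_l(T(-122,265),q,rate=50,f_stop=10); st("near")
for y in range(-119,-82,3):
    hit=env.move_l(T(y,265),q,rate=20,f_stop=15); env.hold(.1)
    f=env.read_state()["force"]; print(y,hit,L(),f.round(1))
    if hit or np.linalg.norm(f[:2])>9: break
env.hold(.3)
env.move_l(T(y-45,265),q,rate=60); env.move_l(T(y-45,320),q); st("end")
a,b=viewer.camera("scene")[100:300,240:500],viewer.camera("side")[60:260,200:460]
cv2.imwrite("pics/done.png",cv2.resize(np.vstack([a,b]),None,fx=1.5,fy=1.5))
E
```

```text
near 12.92 [595.4 -56.6 344.9] F [ 0.  -0.5  0.3] 0.5
-119 False [-118.  -119.1] [ 0.6 -0.2 -0.2]
-116 False [-118. -116.] [ 0.3  0.  -0.2]
-113 False [-118. -113.] [-0.8 -0.2  0.5]
-110 False [-118.  -109.9] [-1.  -0.8  0.2]
-107 False [-118.  -106.8] [ 0.3 -0.5 -0.2]
-104 False [-118.  -103.9] [-0.6 -0.5 -0.3]
-101 False [-118.  -100.8] [-1.1 -0.7  0. ]
-98 False [-118.   -97.9] [-0.8 -1.1  1.1]
-95 False [-118.   -94.9] [-0.5  0.1 -0.1]
-92 False [-118.   -93.9] [ -2.5 -10.3   1.1]
end 18.63 [592.1 -71.  399.7] F [ 0.4 -0.7 -0.9] 0.4
```

View pics/done.png

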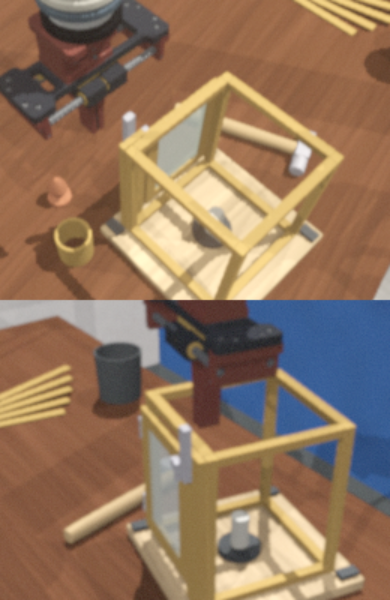

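The tab has moved from (117,122) to (129,113) in the upper panel, about 22 mm, and ran into a hard stop at 10 N. The door is still flush, the loose things are where they were, and the arm is clear.

```bash
python3 -c "
from station import workorder
print(workorder.sign_off())"
```

```text
the job is handed in; nothing more can be done
None
```

I pushed the door shut against its stop and slid the bolt fully home (about 22 mm) with the closed fingertips, left the loose things where they were, and handed in the job after about 19 s; no verdict came back.

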